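# Find the extractor-fan key left on and release it

## Task

One of the four latching keys on the grey fan control box has been left on: it is locked down, and the other three are up. Tap each key lightly with the fingertips, one after the other from left to right (as seen from the robot), too lightly to push it in, and lift off; then press the one you found locked down until it bottoms, and lift off so that it springs up and all four keys are up. Do not push the other three keys in, and leave the things round the box where they stand.

Things in the scene. Friction and masses are not known exactly. Their poses are not given: they have to be found in the camera images.
- key_station: flat grey desk box, fixed, 110 mm deep (its x) by 250 mm wide (its y) by 52 mm high; origin at the centre of its underside, z up, its +y end is the left end as the robot sees it. On its top are four identical square white keys in a row along its y, 50 mm apart.
- place_1 (a point): fixed point on the box's top face (52 mm above the counter) at the centre of the first (leftmost) key place, counted from the left (+y) end; it does not move with the key. The flat black bezel round each key is 40 mm square and 1.5 mm proud. The four places are 50 mm apart.
- place_2 (a point): fixed point on the box's top face (52 mm above the counter) at the centre of the second key place, counted from the left (+y) end; it does not move with the key. The flat black bezel round each key is 40 mm square and 1.5 mm proud. The four places are 50 mm apart.
- place_3 (a point): fixed point on the box's top face (52 mm above the counter) at the centre of the third key place, counted from the left (+y) end; it does not move with the key. The flat black bezel round each key is 40 mm square and 1.5 mm proud. The four places are 50 mm apart.
- place_4 (a point): fixed point on the box's top face (52 mm above the counter) at the centre of the fourth (rightmost) key place, counted from the left (+y) end; it does not move with the key. The flat black bezel round each key is 40 mm square and 1.5 mm proud. The four places are 50 mm apart.
- unit_a: key unit A: one of the four identical push-push (latching) key units, fixed in the box; origin on the box's top face under the key's centre. The letters do not tell which place the unit sits in; that varies. Only its key can be touched.
- key_a_top (a point): centre of the top face of the white key of unit A, 28 mm square, flat; moves with the key. An up key stands 16 mm above the box's top face, a latched one 10 mm, the deepest press leaves 7 mm.
- key_a (a joint): depth of key A in m, straight down: 0 up, 0.006 latched down, 0.009 bottom of the press. An up key is sprung: it starts to give at about 1 N, needs 0.8 N more per mm (5 mm at 5 N), comes back up when let go before the bottom and latches if pressed to the bottom. The latched key hardly gives to a touch below 5 N; pressed with about 8 N it goes 3 mm further to the bottom, and springs fully up when the finger is then lifted (once released it does not latch again).
- unit_b: key unit B: one of the four identical push-push (latching) key units, fixed in the box; origin on the box's top face under the key's centre. The letters do not tell which place the unit sits in; that varies. Only its key can be touched.
- key_b_top (a point): centre of the top face of the white key of unit B, 28 mm square, flat; moves with the key. An up key stands 16 mm above the box's top face, a latched one 10 mm, the deepest press leaves 7 mm.
- key_b (a joint): depth of key B in m, straight down: 0 up, 0.006 latched down, 0.009 bottom of the press. An up key is sprung: it starts to give at about 1 N, needs 0.8 N more per mm (5 mm at 5 N), comes back up when let go before the bottom and latches if pressed to the bottom. The latched key hardly gives to a touch below 5 N; pressed with about 8 N it goes 3 mm further to the bottom, and springs fully up when the finger is then lifted (once released it does not latch again).
- unit_c: key unit C: one of the four identical push-push (latching) key units, fixed in the box; origin on the box's top face under the key's centre. The letters do not tell which place the unit sits in; that varies. Only its key can be touched.
- key_c_top (a point): centre of the top face of the white key of unit C, 28 mm square, flat; moves with the key. An up key stands 16 mm above the box's top face, a latched one 10 mm, the deepest press leaves 7 mm.
- key_c (a joint): depth of key C in m, straight down: 0 up, 0.006 latched down, 0.009 bottom of the press. An up key is sprung: it starts to give at about 1 N, needs 0.8 N more per mm (5 mm at 5 N), comes back up when let go before the bottom and latches if pressed to the bottom. The latched key hardly gives to a touch below 5 N; pressed with about 8 N it goes 3 mm further to the bottom, and springs fully up when the finger is then lifted (once released it does not latch again).
- unit_d: key unit D: one of the four identical push-push (latching) key units, fixed in the box; origin on the box's top face under the key's centre. The letters do not tell which place the unit sits in; that varies. Only its key can be touched.
- key_d_top (a point): centre of the top face of the white key of unit D, 28 mm square, flat; moves with the key. An up key stands 16 mm above the box's top face, a latched one 10 mm, the deepest press leaves 7 mm.
- key_d (a joint): depth of key D in m, straight down: 0 up, 0.006 latched down, 0.009 bottom of the press. An up key is sprung: it starts to give at about 1 N, needs 0.8 N more per mm (5 mm at 5 N), comes back up when let go before the bottom and latches if pressed to the bottom. The latched key hardly gives to a touch below 5 N; pressed with about 8 N it goes 3 mm further to the bottom, and springs fully up when the finger is then lifted (once released it does not latch again).
- ink_tin_1: bystander, loose: tin with black bands, 69 mm across, 53 high; origin at the centre of its underside. To be left where it stands.
- ink_tin_4: bystander, loose: tin with cream bands, 53 mm across, 61 high; origin at the centre of its underside. To be left where it stands.
- rub_block: bystander, loose: grey-green polishing stick, 22x70x22 mm; origin at the centre of its underside. To be left where it stands.

How it is judged:
By the outcome, as a careful person would: the job done as asked, in the order asked, and still so for the second after the job is handed in, with the robot touching nothing.
It also fails if it takes over 48 s, if anything falls off the work surface, if the arm or the gripper's body presses on something with over 40 N, if the wrist force passes 120 N, or if a joint passes its speed limit or range.

## Robot

A 6-joint arm with a two-finger parallel gripper is mounted at the origin on a cart in front of the work surface, level with it; the furniture and walls round the work are solid. World frame = base frame: x ahead of the robot, y to its left, z up, the work surface at z = 0. Lengths are in m, angles in rad, forces in N, time in s.
With the tool pointing down it reaches from about 0.3 to 0.875 m from the base axis. Payload 6.4 kg.
Tool frame: the origin (TCP) lies midway between the tips of the shut fingers; the grasp point (between the pads) lies 19 mm behind it (hold_point_z is the distance from the TCP to the grasp point, in m); y points along the fingers, x is the direction in which the jaws open and shut, and the axes are right-handed (so a half turn about y gives the same grasp; the last joint's range is limited). The gripper opens to 88 mm and grips with 3 to 60 N. Pads are 18 mm wide; open, the fingers measure 123 mm over their backs; the gripper's body (75 mm by 187 mm) begins 45 mm behind the grasp point.
Start: joints at [0.906, 0.181, 1.607, -0, 1.354, -0.206], TCP at [0.255, 0.516, 0.201] pointing down, gripper open.
Joint ranges: [-2.99, 2.99], [-0.89, 2.07], [0.3, 2.58], [-1.14, 4.28], [0, 2.63], [-3.12, 3.12]. Speed limits (rad/s): [2.57, 2.57, 3.01, 3.14, 3.14, 3.14].

## Interface

Orientations are given as a unit quaternion [w, x, y, z].
In Python, from station import observe, grab_frame, job_done, find_in, regions_of, mark_of, hold_point_z gives the robot as it stands.
- The arm moves only by the tool move_arm, never from a script. Its argument "targets" is a list of rows, each an object of numbers: "tx", "ty", "tz": the shift along the tool's x, y, z in cm; "ax", "ay", "az": the turn, a rotation vector about the tool's x, y, z in degrees. In form: [{"tx": .., "ty": .., "tz": .., "ax": .., "ay": .., "az": ..}, ...]. A call has 1 to 12 rows; each row is the pose to reach, as a shift and turn from the pose measured when the call began, along the tool's axes at that moment; what a row does not reach only later rows make up. A row lasts 1/10 s, in which the tool goes at most 50 mm and 8.59 degrees, less where a joint would pass 70% of its speed; a pose out of reach is approached as far as the arm can. A call with a gripper value outside its range is refused whole. "hand" is the finger opening in cm, from 0 to 8.81, set as the call begins (left out, the last holds). The fingers move at their own pace and stop on an object; the grip force is fixed at half the most. Time passes only in rows, so rows that repeat a pose let the fingers close. It gives the time, the measured TCP pose, the force and the opening at its end, in the units of the state.
- observe(): the state, without advancing time (a new reading comes with each control period).
- grab_frame(name): name is "scene" or "side" or "wrist"; returns a dict with "image" (420x560x3 uint8, red, green, blue), "vertical_fov" (degrees; the focal length in pixels is half the picture's height over the tangent of half this angle, whatever the lens; pixels are square), "cx", "cy" (the principal point, pixels), "R" (3x3) and "t" (3): a world point X has camera coordinates R X + t. Camera axes: x right, y down, z forward; pixel columns grow to the right and rows downward; lengths in m; the calibration is good to about 2 mm. The wrist camera is an equidistant fisheye: a pixel r from the principal point sees the ray r / f radians off the axis. A picture is of the moment at which its call begins. There is no depth.
- job_done(): hands the job in, once; it reports no verdict.
Trained networks look in the newest picture that a camera, given by its name, has taken for a name from the list of things; names that differ only in an ending like _2 or _b are one class to them, and where a whole thing is asked for, a point or a joint stands for the part that bears it (a point fixed in the world has none). Each returns a list of dicts, best first, with "score" (0 to 1); they miss things now and then, are a little off and sometimes report something else, mostly with a low value. They report only what shows in the picture. A call takes as long as a camera call.
- find_in(camera, thing): "rect" ([left, top, right, bottom] in pixels, round what is visible of it).
- regions_of(camera, thing): "region" (420x560 bool, what is visible of it) and "rect" ([left, top, right, bottom] in pixels, round what is visible of it).
- mark_of(camera, thing): "location" ([column, row] in pixels: a listed point, or the origin of a listed thing).
The state is a dict: "t": time; "q": joint angles; "joint_vel": joint speeds; "joint_efforts": joint torques, N m; "ee_pos": TCP position; "orientation": TCP orientation; "ft_force": force on the tool from outside, world axes, zero at the start; "ft_torque": the same for the moment, N m; "finger_gap": opening from 0.0 (shut) to 1.0 (fully open).
Only numpy, scipy, OpenCV 4.12 (cv2) and the standard library are available. Lean on these libraries where they do the work, as an engineer would, in place of code of your own. Each camera call takes 0.05 s, during which the arm holds its last target.

## Working session

There is one attempt and no reset: what is moved stays moved. The work goes in short steps, Python scripts to look and compute and a tool call to move; the robot and the scene stay as the last step left them, time stands still between calls to the robot, and variables do not carry over. Pictures are saved under pics/ and viewed, and the job is handed in when it is done.

Besides the shell and the picture viewer there is one more tool, called after ">>>" in YAML: its name, and indented under it one key for each argument. move_arm: Moves the arm, as the interface text tells. Its arguments: {"type":"object","properties":{"targets":{"type":"array","items":{"type":"object","properties":{"tx":{"type":"number"},"ty":{"type":"number"},"tz":{"type":"number"},"ax":{"type":"number"},"ay":{"type":"number"},"az":{"type":"number"}}}},"hand":{"type":"number"}},"required":["targets"]}

```bash
mkdir -p pics; cat > h.py <<'E'
from station import *
import numpy as np, cv2
def save(cam,name):
    f=grab_frame(cam); cv2.imwrite('pics/'+name+'.png',f['image'][:,:,::-1]); return f
E
python3 - <<'E'
from h import *
for c in ['scene','side','wrist']:
    f=save(c,c+'0'); print(c,f['vertical_fov'],f['cx'],f['cy'],f['R'],f['t'])
    print(c,[(m['location'],m['score']) for n in ['key_station','place_1','place_2','place_3','place_4'] for m in mark_of(c,n)[:2]])
    print(c,[(m['location'],m['score']) for m in mark_of(c,'key_a_top')])
s=observe();print(s)
E
```

```text
scene 43.288864799973226 285.69748340185834 213.70571511123504 [[-0.89005792 -0.45575644 -0.00910904]
 [-0.34349999  0.6836983  -0.64386675]
 [ 0.29967425 -0.56994974 -0.76508342]] [0.3352929  0.34086856 0.79398199]
scene [([250.7, 250.0], 0.68), ([240.6, 238.3], 0.51), ([225.6, 259.5], 0.92), ([240.6, 243.6], 0.74), ([225.6, 259.5], 0.92), ([240.6, 243.6], 0.74), ([225.6, 259.5], 0.92), ([240.6, 243.6], 0.74), ([225.6, 259.5], 0.92), ([240.6, 243.6], 0.74)]
scene [([272.2, 201.2], 0.67), ([295.4, 169.6], 0.37)]
side 52.05609310826549 271.1495775478517 205.1856169803121 [[ 0.07890075 -0.99684766  0.00833156]
 [-0.79179635 -0.06774428 -0.60701669]
 [ 0.60566758  0.04129718 -0.79464541]] [-0.21273409  0.42944257  0.63509156]
side [([255.7, 216.6], 0.61), ([293.0, 208.0], 0.94), ([220.1, 193.9], 0.86), ([293.0, 208.0], 0.94), ([220.1, 193.9], 0.86), ([293.0, 208.0], 0.94), ([220.1, 193.9], 0.86), ([293.0, 208.0], 0.94), ([220.1, 193.9], 0.86)]
side [([291.3, 205.4], 0.6), ([241.9, 203.6], 0.34)]
wrist 65.70646984690485 278.79248429665626 210.99719463835677 [[ 0.44267269  0.89668272  0.00099814]
 [ 0.85109065 -0.42051479  0.31434379]
 [ 0.28228638 -0.1383019  -0.94930869]] [-0.57548806 -0.0437051   0.39045697]
wrist []
wrist []
{'t': 1.05, 'q': array([ 9.05730174e-01,  1.80786010e-01,  1.60700549e+00, -4.69130381e-05,
        1.35378223e+00, -2.06299171e-01]), 'joint_vel': array([ 0.00099539, -0.00022692, -0.00090839,  0.00118287, -0.00014729,
        0.00035867]), 'joint_efforts': array([ 1.11671343e-03, -4.33842409e+01, -3.42178845e+01,  7.03187753e-02,
        3.08017933e-02,  3.54849794e-05]), 'ee_pos': array([0.25464281, 0.5155575 , 0.20091967]), 'orientation': array([-0.60057717,  0.60060302,  0.37322964, -0.37320598]), 'ft_force': array([ 0.40247902, -0.49630251, -0.05525459]), 'ft_torque': array([-0.07933758, -0.00223835,  0.01581814]), 'finger_gap': 1.0016712830773236}
```

View pics/scene0.png

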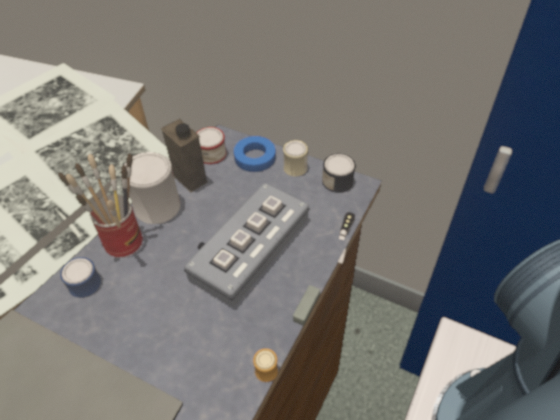

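View pics/side0.png

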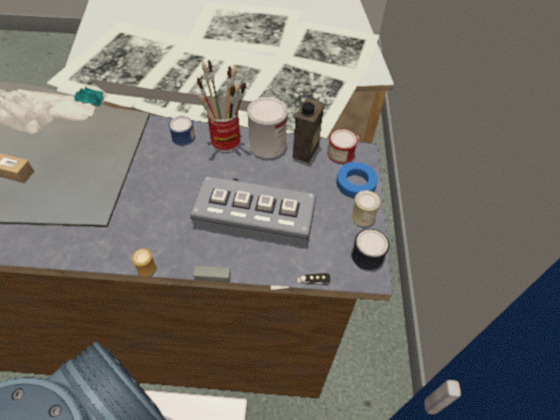

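The scene view shows the box with its keys from (224,259), the left end, to (272,205). The side view shows them from (220,195) to (290,207). I'll enlarge both.

```bash
python3 - <<'E'
import cv2
a=cv2.imread('pics/side0.png')[165:250,180:330]; cv2.imwrite('pics/sc.png',cv2.resize(a,None,fx=5.3,fy=5.3,interpolation=cv2.INTER_CUBIC))
a=cv2.imread('pics/scene0.png')[175:300,175:320]; cv2.imwrite('pics/cc.png',cv2.resize(a,None,fx=4.6,fy=4.6,interpolation=cv2.INTER_CUBIC))
E
```

```text
(no output)
```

View pics/sc.png

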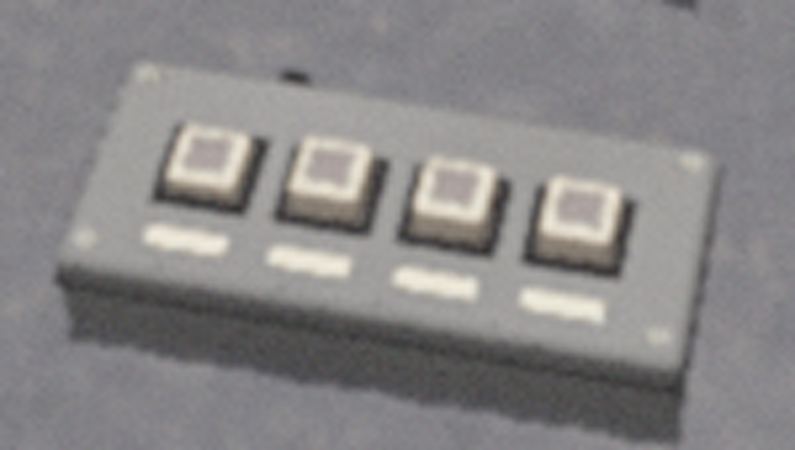

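View pics/cc.png

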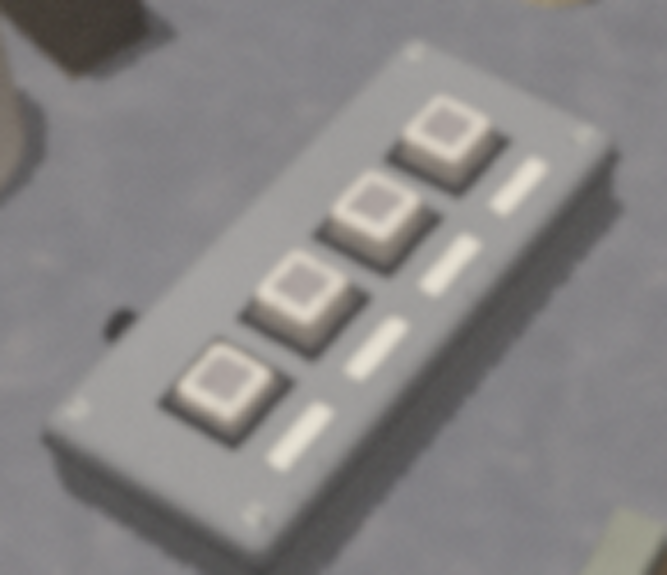

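```bash
cat > fit.py <<'E'
from h import *
from scipy.optimize import least_squares
F={c:grab_frame(c) for c in ['side','scene']}
def proj(c,P):
    f=F[c];fl=210/np.tan(np.radians(f['vertical_fov']/2))
    X=np.asarray(P)@f['R'].T+f['t'];return X[:,:2]/X[:,2:]*fl+[f['cx'],f['cy']]
def w(p,L):
    c,s=np.cos(p[2]),np.sin(p[2]);L=np.asarray(L,float)
    return np.c_[p[0]+c*L[:,0]-s*L[:,1],p[1]+s*L[:,0]+c*L[:,1],L[:,2]]
cs=lambda a,k,o:(np.array(a)+0.5)/k-0.5+o
sd=cs([(137,65),(713,155),(683,362),(60,268),(211,155),(327,168),(455,186),(580,208)],5.3,[180,165])
sc=cs([(45,430),(418,40),(612,150),(262,555),(224,377),(301,286),(376,203),(443,124)],4.6,[175,175])
def model(p):
    h=p[3:7] 
    return [(.055,.125,.052),(.055,-.125,.052),(-.055,-.125,.052),(-.055,.125,.052)]+[(p[7],.075-.05*i,.052+h[i]) for i in range(4)]
def res(p):
    L=w(p,model(p))
    return np.r_[(proj('side',L)-sd-p[8:10]).ravel(),(proj('scene',L)-sc-p[10:12]).ravel(),(p[3:7]-.0145)/.004,p[7]/.01,p[8:]/1.]
r=least_squares(res,np.r_[.55,.2,0,[.016]*4,0,0,0,0,0])
print(np.round(r.x,4));print(np.round(r.fun[:32].reshape(2,8,2),1).tolist())
if __name__=='__main__':
    p=r.x
    print(w(p,[(p[7],.075-.05*i,.052) for i in range(4)]))
    for c in F:
        for n in ['rub_block','ink_tin_1','ink_tin_4']: print(c,n,[(m['location'],m['score']) for m in mark_of(c,n)[:3]])
E
python3 fit.py
```

```text
[ 0.5208 -0.1348 -0.1149  0.0138  0.0168  0.0175  0.0176  0.002  -0.1754
 -1.1263  0.0627 -1.1601]
[[[-1.5, -1.3], [2.1, -0.8], [0.6, 2.1], [-2.3, -0.2], [-0.5, -0.5], [0.8, -0.1], [0.2, 0.0], [0.5, -0.3]], [[-1.4, -0.8], [-1.4, -1.3], [2.4, -2.9], [0.6, 1.5], [-0.2, 0.4], [-0.1, 0.5], [-0.3, 0.5], [0.4, 0.9]]]
[[ 0.53139896 -0.0604945   0.052     ]
 [ 0.52566716 -0.11016488  0.052     ]
 [ 0.51993535 -0.15983526  0.052     ]
 [ 0.51420354 -0.20950563  0.052     ]]
side rub_block [([213.1, 272.9], 0.63), ([288.8, 206.5], 0.57)]
side ink_tin_1 [([369.1, 254.6], 0.82), ([360.6, 216.9], 0.68), ([265.2, 202.4], 0.65)]
side ink_tin_4 [([369.1, 254.6], 0.82), ([360.6, 216.9], 0.68), ([265.2, 202.4], 0.65)]
scene rub_block [([307.6, 309.0], 0.6)]
scene ink_tin_1 [([295.7, 168.0], 0.95), ([336.3, 179.9], 0.77)]
scene ink_tin_4 [([295.7, 168.0], 0.95), ([336.3, 179.9], 0.77)]
```

```bash
python3 - <<'E'
from fit import *
from scipy.spatial.transform import Rotation as Ro
s=observe();q=s['orientation'];R=Ro.from_quat(np.r_[q[1:],q[0]]).as_matrix();print(R.round(3),s['ee_pos'],hold_point_z)
def ray(c,u,z):
    f=F[c];fl=210/np.tan(np.radians(f['vertical_fov']/2))
    C=-f['R'].T@f['t'];d=f['R'].T@np.array([(u[0]-f['cx'])/fl,(u[1]-f['cy'])/fl,1]);return C+d*(z-C[2])/d[2]
for u in [(305,157),(268,153),(225,146),(369,262),(366,221),(213,280)]: print(u,ray('side',u,0))
for u in [(196,187),(155,216)]: print(u,ray('scene',u,0))
E
```

```text
[ 0.5208 -0.1348 -0.1149  0.0138  0.0168  0.0175  0.0176  0.002  -0.1754
 -1.1263  0.0627 -1.1601]
[[[-1.5, -1.3], [2.1, -0.8], [0.6, 2.1], [-2.3, -0.2], [-0.5, -0.5], [0.8, -0.1], [0.2, 0.0], [0.5, -0.3]], [[-1.4, -0.8], [-1.4, -1.3], [2.4, -2.9], [0.6, 1.5], [-0.2, 0.4], [-0.1, 0.5], [-0.3, 0.5], [0.4, 0.9]]]
[[ 0.443 -0.    -0.897]
 [ 0.897 -0.     0.443]
 [-0.    -1.     0.   ]] [0.25464076 0.51555864 0.20090736] 0.0187
(305, 157) [ 0.71247566 -0.24045579  0.        ]
(268, 153) [ 0.71815005 -0.14874825  0.        ]
(225, 146) [ 0.7330163  -0.03939604  0.        ]
(369, 262) [ 4.28255147e-01 -3.80102165e-01 -1.11022302e-16]
(366, 221) [ 0.53113292 -0.37960094  0.        ]
(213, 280) [ 0.36130364 -0.06936372  0.        ]
(196, 187) [ 7.08776602e-01 -2.26266750e-01  1.11022302e-16]
(155, 216) [ 0.73913489 -0.12033945  0.        ]
```

>>> move_arm:
  targets:
    - {"tx": -39.4,"ty": 4,"tz": -50.3,"ay": -33}
    - {"tx": -39.4,"ty": 4,"tz": -50.3,"ay": -33}
    - {"tx": -39.4,"ty": 4,"tz": -50.3,"ay": -33}
    - {"tx": -39.4,"ty": 4,"tz": -50.3,"ay": -33}
    - {"tx": -39.4,"ty": 4,"tz": -50.3,"ay": -33}
    - {"tx": -39.4,"ty": 4,"tz": -50.3,"ay": -33}
    - {"tx": -39.4,"ty": 4,"tz": -50.3,"ay": -33}
    - {"tx": -39.4,"ty": 4,"tz": -50.3,"ay": -33}
    - {"tx": -39.4,"ty": 4,"tz": -50.3,"ay": -33}
    - {"tx": -39.4,"ty": 4,"tz": -50.3,"ay": -33}
    - {"tx": -39.4,"ty": 4,"tz": -50.3,"ay": -33}
    - {"tx": -39.4,"ty": 4,"tz": -50.3,"ay": -33}
  hand: 0

```text
invalid input at $.targets[0]: expected keys tx, ty, tz, ax, ay, az
```

>>> move_arm:
  targets:
    - {"tx": -39.4,"ty": 4,"tz": -50.3,"ax": 0,"ay": -33,"az": 0}
    - {"tx": -39.4,"ty": 4,"tz": -50.3,"ax": 0,"ay": -33,"az": 0}
    - {"tx": -39.4,"ty": 4,"tz": -50.3,"ax": 0,"ay": -33,"az": 0}
    - {"tx": -39.4,"ty": 4,"tz": -50.3,"ax": 0,"ay": -33,"az": 0}
    - {"tx": -39.4,"ty": 4,"tz": -50.3,"ax": 0,"ay": -33,"az": 0}
    - {"tx": -39.4,"ty": 4,"tz": -50.3,"ax": 0,"ay": -33,"az": 0}
    - {"tx": -39.4,"ty": 4,"tz": -50.3,"ax": 0,"ay": -33,"az": 0}
    - {"tx": -39.4,"ty": 4,"tz": -50.3,"ax": 0,"ay": -33,"az": 0}
    - {"tx": -39.4,"ty": 4,"tz": -50.3,"ax": 0,"ay": -33,"az": 0}
    - {"tx": -39.4,"ty": 4,"tz": -50.3,"ax": 0,"ay": -33,"az": 0}
    - {"tx": -39.4,"ty": 4,"tz": -50.3,"ax": 0,"ay": -33,"az": 0}
    - {"tx": -39.4,"ty": 4,"tz": -50.3,"ax": 0,"ay": -33,"az": 0}
  hand: 0

```text
t: 2.75
ee_pos: [0.5064, -0.0094, 0.1648]
orientation: [-0.47, 0.47, 0.529, -0.528]
ft_force: [1.4, 0.5, -0.5]
finger_gap: 0.011
```

>>> move_arm:
  targets:
    - {"tx": -5.36,"ty": 3,"tz": -1.88,"ax": 0,"ay": 7,"az": 0}
    - {"tx": -5.36,"ty": 5.5,"tz": -1.88,"ax": 0,"ay": 13.3,"az": 0}
    - {"tx": -5.36,"ty": 5.5,"tz": -1.88,"ax": 0,"ay": 13.3,"az": 0}
    - {"tx": -5.36,"ty": 5.5,"tz": -1.88,"ax": 0,"ay": 13.3,"az": 0}

```text
t: 3.15
ee_pos: [0.5306, -0.0601, 0.1095]
orientation: [0.528, -0.527, -0.471, 0.471]
ft_force: [-0.4, 0.9, 0.4]
finger_gap: 0.003
```

```bash
python3 - <<'E'
from fit import *
from scipy.spatial.transform import Rotation as Ro
s=observe();q=s['orientation'];print(Ro.from_quat(np.r_[q[1:],q[0]]).as_matrix().round(3),s['ee_pos'],s['ft_force'],s['t'])
for c,b,k in [('side',(165,250,180,330),5),('scene',(150,300,165,320),4)]:
    im=F[c]['image'][:,:,::-1].copy()
    print(proj(c,[s['ee_pos']]))
    cv2.imwrite(f'pics/{c}1.png',cv2.resize(im[b[0]-30:b[1],b[2]:b[3]],None,fx=k,fy=k,interpolation=cv2.INTER_CUBIC))
save('wrist','wrist1')
E
```

```text
[ 0.5208 -0.1348 -0.1149  0.0138  0.0168  0.0175  0.0176  0.002  -0.1754
 -1.1263  0.0627 -1.1601]
[[[-1.5, -1.3], [2.1, -0.8], [0.6, 2.1], [-2.3, -0.2], [-0.5, -0.5], [0.8, -0.1], [0.2, 0.0], [0.5, -0.3]], [[-1.4, -0.8], [-1.4, -1.3], [2.4, -2.9], [0.6, 1.5], [-0.2, 0.4], [-0.1, 0.5], [-0.3, 0.5], [0.4, 0.9]]]
[[ 0.112  0.002 -0.994]
 [ 0.994 -0.     0.112]
 [-0.    -1.    -0.002]] [ 0.53188281 -0.05961581  0.11128456] [-0.10847394  0.66511714  0.93941254] 3.25
[[216.34342495 177.77920762]]
[[220.02797703 240.54386191]]
```

View pics/side1.png

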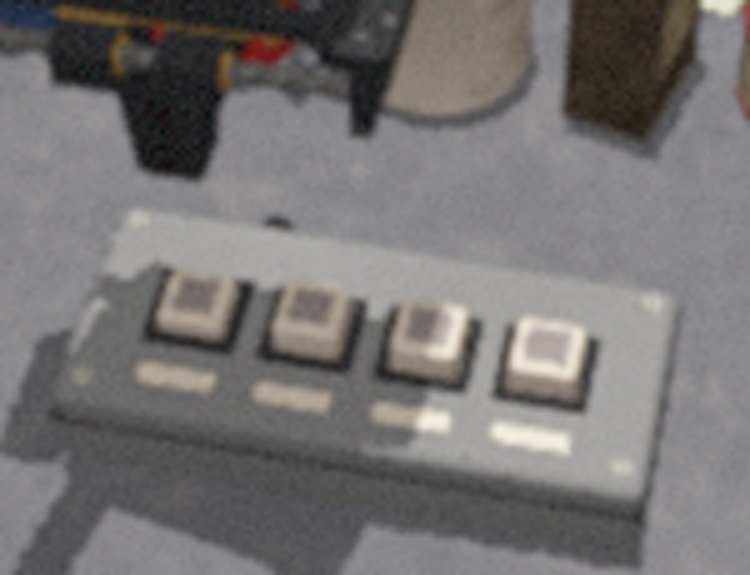

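View pics/scene1.png

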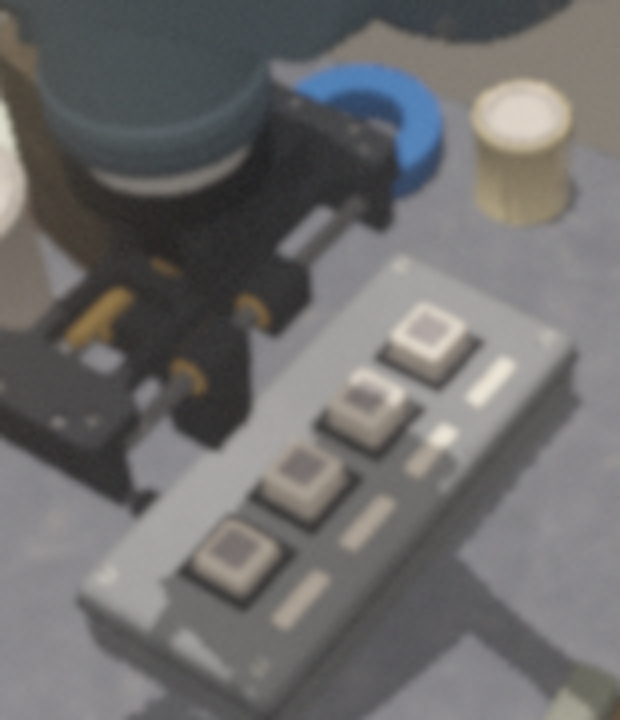

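View pics/wrist1.png

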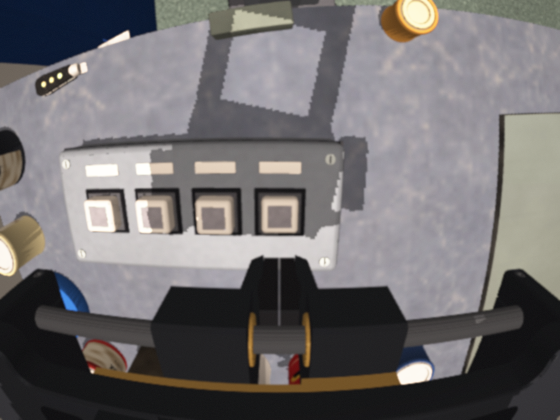

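```bash
cat >> h.py <<'E'
def tri(F,pts):
    from scipy.optimize import least_squares
    def pr(c,X):
        f=F[c];fl=210/np.tan(np.radians(f['vertical_fov']/2));Y=f['R']@X+f['t'];return Y[:2]/Y[2]*fl+[f['cx'],f['cy']]
    r=least_squares(lambda X:np.concatenate([pr(c,X)-u for c,u in pts]),[.5,0,.05]);return r.x.round(4),r.fun.round(1)
E
python3 - <<'E'
from fit import *
print('tip',tri(F,[('side',(213.6,169.4)),('scene',(219,230))]))
for i in range(8):
    print(i, tri(F,[('side',sd[i]),('scene',sc[i])]))
for c in F:
  f=F[c];print(c,-f['R'].T@f['t'])
E
```

```text
[ 0.5208 -0.1348 -0.1149  0.0138  0.0168  0.0175  0.0176  0.002  -0.1754
 -1.1263  0.0627 -1.1601]
[[[-1.5, -1.3], [2.1, -0.8], [0.6, 2.1], [-2.3, -0.2], [-0.5, -0.5], [0.8, -0.1], [0.2, 0.0], [0.5, -0.3]], [[-1.4, -0.8], [-1.4, -1.3], [2.4, -2.9], [0.6, 1.5], [-0.2, 0.4], [-0.1, 0.5], [-0.3, 0.5], [0.4, 0.9]]]
tip (array([ 0.5286, -0.0583,  0.1421]), array([ 0.3, -0.8,  0.4,  0.6]))
0 (array([ 0.5905, -0.0193,  0.0427]), array([-0.1,  0.2, -0.1, -0.1]))
1 (array([ 0.5559, -0.2612,  0.0512]), array([-0. ,  0.1, -0. , -0.1]))
2 (array([ 0.458 , -0.2513,  0.0415]), array([-0.6,  1.3, -0.7, -1.1]))
3 (array([ 0.4845, -0.0079,  0.0438]), array([ 0.2, -0.5,  0.2,  0.3]))
4 (array([ 0.5321, -0.0617,  0.0608]), array([ 0.1, -0.3,  0.2,  0.3]))
5 (array([ 0.5248, -0.1094,  0.0671]), array([ 0.2, -0.4,  0.2,  0.4]))
6 (array([ 0.5194, -0.1601,  0.0672]), array([ 0.1, -0.2,  0.1,  0.2]))
7 (array([ 0.5145, -0.2097,  0.0667]), array([ 0.3, -0.7,  0.4,  0.6]))
side [-0.02783843 -0.20919869  0.76712381]
scene [0.17758249 0.37229047 0.82999059]
```

```bash
python3 - <<'E'
from h import *
s=observe();print(s['ee_pos'],s['t'],s['q'])
F={}
for c in ['side','scene']:
    f=grab_frame(c);F[c]=f;im=f['image'][:,:,::-1];fl=210/np.tan(np.radians(f['vertical_fov']/2))
    Y=f['R']@s['ee_pos']+f['t'];u=Y[:2]/Y[2]*fl+[f['cx'],f['cy']]
    u0=np.round(u).astype(int);k=6
    crop=cv2.resize(im[u0[1]-50:u0[1]+40,u0[0]-50:u0[0]+60],None,fx=k,fy=k,interpolation=cv2.INTER_CUBIC).copy()
    cv2.drawMarker(crop,(int((u[0]-u0[0]+50.5)*k),int((u[1]-u0[1]+50.5)*k)),(0,0,255),0,20,2)
    cv2.imwrite(f'pics/{c}2.png',crop);print(c,u)
E
```

```text
[ 0.53215868 -0.05964151  0.11148591] 3.4 [-3.33612104e-01  1.90518460e-01  1.78894253e+00  3.32652421e-04
  1.15866226e+00 -1.79183466e+00]
side [216.36815618 177.61117168]
scene [219.88561053 240.40360962]
```

View pics/side2.png

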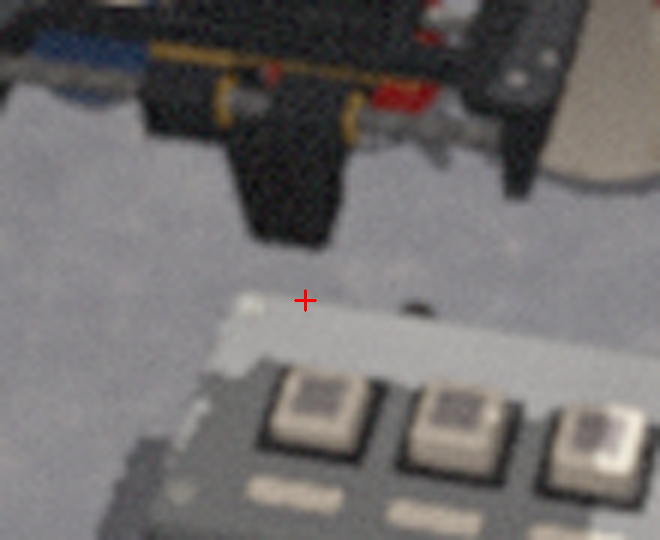

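View pics/scene2.png

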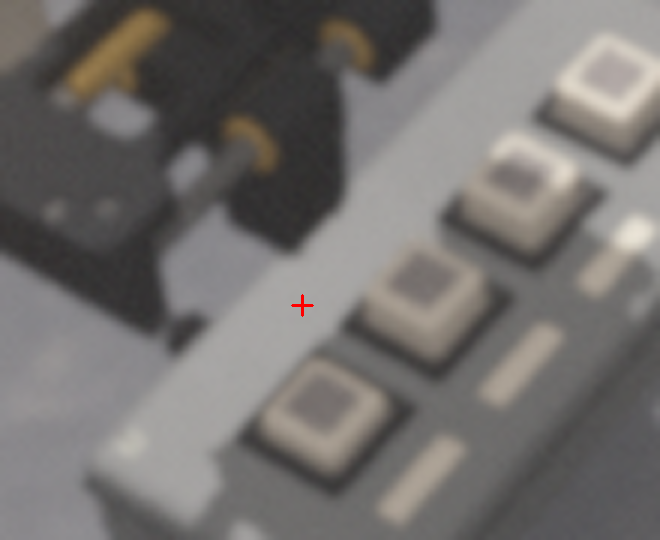

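```bash
python3 - <<'E'
from h import *
f=grab_frame('wrist');fl=210/np.tan(np.radians(f['vertical_fov']/2))
C=-f['R'].T@f['t'];print('cam',C, f['R'])
def ray(u):
    d=np.array(u)-[f['cx'],f['cy']];r=np.hypot(*d);th=r/fl
    return f['R'].T@np.r_[d/r*np.sin(th),np.cos(th)]
for u,z in [((280,214),.062),((216,214),.068),((156,214),.068),((102,214),.068)]:
    d=ray(u);print(C+d*(z-C[2])/d[2])
# tip visible at (280,258): where does the ray cross plane of tool axis
p=observe()['ee_pos'];Y=f['R']@p+f['t'];print('tcp cam',Y);th=np.arccos(Y[2]/np.linalg.norm(Y));print(np.array([f['cx'],f['cy']])+Y[:2]/np.hypot(*Y[:2])*th*fl)
for z in (0,.01,.02,.03,.04):
    Y=f['R']@(p+[0,0,z])+f['t'];th=np.arccos(Y[2]/np.linalg.norm(Y));print(z,np.array([f['cx'],f['cy']])+Y[:2]/np.hypot(*Y[:2])*th*fl)
E
```

```text
cam [ 0.45058597 -0.05058417  0.29485073] [[ 1.13024777e-01  9.93592096e-01  3.82170884e-04]
 [ 9.42239490e-01 -1.07305267e-01  3.17285868e-01]
 [ 3.15293740e-01 -3.55010679e-02 -9.48329864e-01]]
[ 0.5304889  -0.05866337  0.062     ]
[ 0.52304959 -0.10595972  0.068     ]
[ 0.51767692 -0.15391778  0.068     ]
[ 0.51217632 -0.20348734  0.068     ]
tcp cam [-1.98879266e-04  1.91375831e-02  2.00500349e-01]
[278.47089563 241.94275225]
0 [278.47089563 241.94275225]
0.01 [278.46191126 248.80772889]
0.02 [278.45213621 256.35057736]
0.03 [278.44147542 264.66745799]
0.04 [278.42982176 273.87120461]
```

The cameras put key 1 about 6 mm lower than the others, so it looks latched. The visible fingertip sits about 2–3 cm above the reported TCP, so I'll find the real contact height by touch.

>>> move_arm:
  targets:
    - {"tx": 0,"ty": 2,"tz": 0,"ax": 0,"ay": 0,"az": 0}
    - {"tx": 0,"ty": 3.8,"tz": 0,"ax": 0,"ay": 0,"az": 0}
    - {"tx": 0,"ty": 4.3,"tz": 0,"ax": 0,"ay": 0,"az": 0}
    - {"tx": 0,"ty": 4.3,"tz": 0,"ax": 0,"ay": 0,"az": 0}

```text
t: 3.95
ee_pos: [0.5313, -0.0597, 0.0673]
orientation: [-0.527, 0.528, 0.471, -0.471]
ft_force: [0.3, 0.5, 0.2]
finger_gap: 0.006
```

```bash
cat > look.py <<'E'
from h import *
import sys
s=observe();print(s['ee_pos'].round(4),s['t'],s['ft_force'].round(2),s['ft_torque'].round(2))
out=[]
for c in ['side','scene']:
    f=grab_frame(c);im=f['image'][:,:,::-1];fl=210/np.tan(np.radians(f['vertical_fov']/2))
    Y=f['R']@s['ee_pos']+f['t'];u=Y[:2]/Y[2]*fl+[f['cx'],f['cy']]
    u0=np.round(u).astype(int);k=5
    crop=cv2.resize(im[u0[1]-50:u0[1]+40,u0[0]-40:u0[0]+40],None,fx=k,fy=k,interpolation=cv2.INTER_CUBIC).copy()
    cv2.drawMarker(crop,(int((u[0]-u0[0]+40.5)*k),int((u[1]-u0[1]+50.5)*k)),(0,0,255),0,20,1);out.append(crop)
cv2.imwrite(f'pics/{sys.argv[1]}.png',np.hstack(out))
s=observe();print(s['ee_pos'].round(4),s['t'],s['ft_force'].round(2),s['ft_torque'].round(2))
E
python3 look.py l1
```

```text
[ 0.5313 -0.0597  0.0673] 3.95 [0.35 0.47 0.24] [ 0.   -0.01 -0.02]
[ 0.5325 -0.0601  0.0686] 4.05 [-0.54  0.26 -0.12] [-0.04 -0.   -0.04]
```

View pics/l1.png

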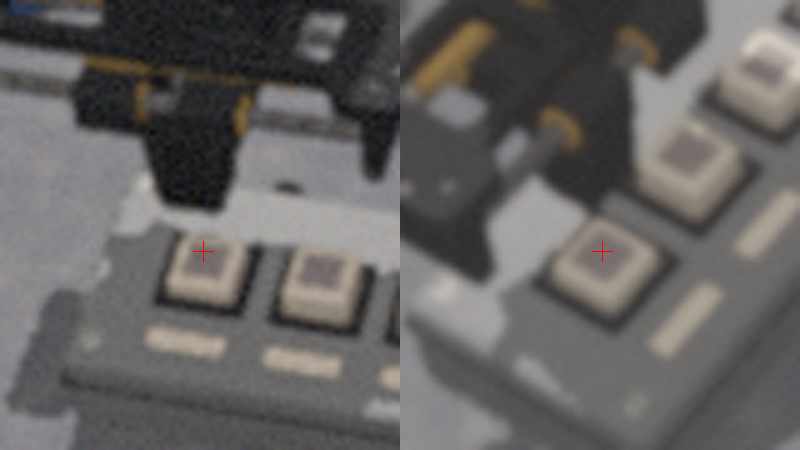

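Red cross (reported TCP) lies on key 1's centre in both views, at crop (203,250) and (602,250). The real tip is still about 2 cm above the key, so I'll go further down in small steps.

>>> move_arm:
  targets:
    - {"tx": 0,"ty": 0.8,"tz": 0,"ax": 0,"ay": 0,"az": 0}
    - {"tx": 0,"ty": 1.4,"tz": 0,"ax": 0,"ay": 0,"az": 0}
    - {"tx": 0,"ty": 1.8,"tz": 0,"ax": 0,"ay": 0,"az": 0}
    - {"tx": 0,"ty": 1.8,"tz": 0,"ax": 0,"ay": 0,"az": 0}

```text
t: 4.45
ee_pos: [0.5319, -0.0599, 0.0497]
orientation: [-0.527, 0.528, 0.471, -0.47]
ft_force: [-0.3, 1.0, 0.4]
finger_gap: 0.007
```

```bash
python3 look.py l2
```

```text
[ 0.5319 -0.0599  0.0497] 4.45 [-0.35  1.    0.41] [-0.   -0.04  0.01]
[ 0.5324 -0.0601  0.0504] 4.55 [0.58 0.42 0.87] [ 0.05 -0.11  0.03]
```

View pics/l2.png

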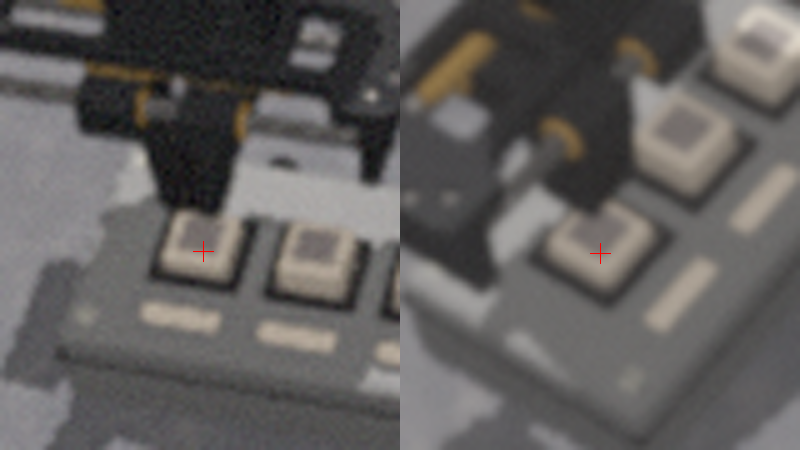

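>>> move_arm:
  targets:
    - {"tx": 0,"ty": 0.4,"tz": 0,"ax": 0,"ay": 0,"az": 0}
    - {"tx": 0,"ty": 0.8,"tz": 0,"ax": 0,"ay": 0,"az": 0}
    - {"tx": 0,"ty": 0.8,"tz": 0,"ax": 0,"ay": 0,"az": 0}

```text
t: 4.85
ee_pos: [0.5319, -0.0599, 0.0417]
orientation: [-0.527, 0.528, 0.471, -0.47]
ft_force: [-1.1, 0.5, 0.4]
finger_gap: 0.006
```

>>> move_arm:
  targets:
    - {"tx": 0,"ty": 0.2,"tz": 0,"ax": 0,"ay": 0,"az": 0}
    - {"tx": 0,"ty": 0.2,"tz": 0,"ax": 0,"ay": 0,"az": 0}

```text
t: 5.05
ee_pos: [0.5316, -0.0598, 0.0394]
orientation: [-0.527, 0.528, 0.471, -0.47]
ft_force: [-0.3, -0.1, 0.1]
finger_gap: 0.002
```

>>> move_arm:
  targets:
    - {"tx": 0,"ty": 0.15,"tz": 0,"ax": 0,"ay": 0,"az": 0}
    - {"tx": 0,"ty": 0.15,"tz": 0,"ax": 0,"ay": 0,"az": 0}

```text
t: 5.25
ee_pos: [0.5315, -0.0598, 0.0377]
orientation: [-0.527, 0.528, 0.471, -0.471]
ft_force: [0.7, -0.1, -0.1]
finger_gap: 0.003
```

```bash
python3 look.py l3
```

```text
[ 0.5315 -0.0598  0.0377] 5.25 [ 0.66 -0.1  -0.11] [0.   0.01 0.01]
[ 0.5316 -0.0598  0.0379] 5.35 [ 0.24 -0.37  0.64] [0.04 0.02 0.08]
```

View pics/l3.png

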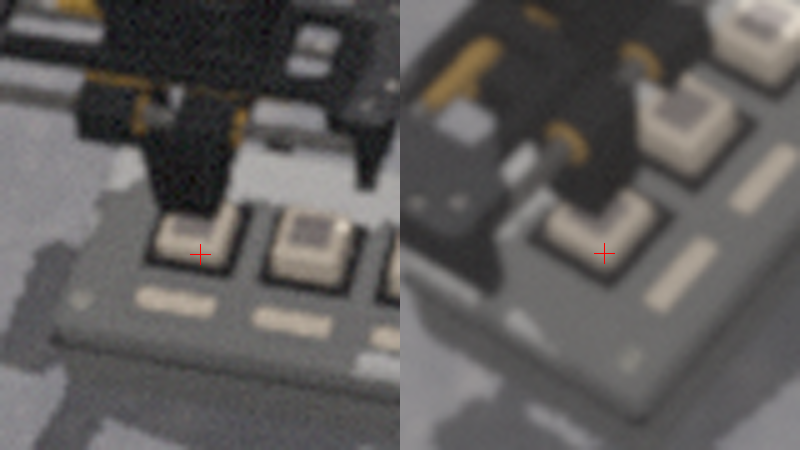

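Side crop: tip edge at row 212 and key-top centre at about row 222, so a few mm remain. Going down in 1 mm steps.

>>> move_arm:
  targets:
    - {"tx": 0,"ty": 0.15,"tz": 0,"ax": 0,"ay": 0,"az": 0}
    - {"tx": 0,"ty": 0.15,"tz": 0,"ax": 0,"ay": 0,"az": 0}

```text
t: 5.55
ee_pos: [0.5316, -0.0598, 0.0362]
orientation: [-0.527, 0.528, 0.471, -0.471]
ft_force: [-0.2, 0.6, -0.1]
finger_gap: 0.004
```

>>> move_arm:
  targets:
    - {"tx": 0,"ty": 0.1,"tz": 0,"ax": 0,"ay": 0,"az": 0}
    - {"tx": 0,"ty": 0.1,"tz": 0,"ax": 0,"ay": 0,"az": 0}

```text
t: 5.75
ee_pos: [0.5314, -0.0598, 0.035]
orientation: [-0.527, 0.528, 0.471, -0.471]
ft_force: [-0.7, 0.1, 0.3]
finger_gap: 0.003
```

>>> move_arm:
  targets:
    - {"tx": 0,"ty": 0.1,"tz": 0,"ax": 0,"ay": 0,"az": 0}
    - {"tx": 0,"ty": 0.1,"tz": 0,"ax": 0,"ay": 0,"az": 0}

```text
t: 5.95
ee_pos: [0.5313, -0.0597, 0.0339]
orientation: [-0.527, 0.528, 0.471, -0.471]
ft_force: [0.2, 0.3, 0.3]
finger_gap: 0.005
```

>>> move_arm:
  targets:
    - {"tx": 0,"ty": 0.1,"tz": 0,"ax": 0,"ay": 0,"az": 0}
    - {"tx": 0,"ty": 0.1,"tz": 0,"ax": 0,"ay": 0,"az": 0}

```text
t: 6.15
ee_pos: [0.5312, -0.0597, 0.0327]
orientation: [-0.528, 0.528, 0.471, -0.471]
ft_force: [-1.2, 1.1, 0.3]
finger_gap: 0.005
```

>>> move_arm:
  targets:
    - {"tx": 0,"ty": 0.1,"tz": 0,"ax": 0,"ay": 0,"az": 0}
    - {"tx": 0,"ty": 0.1,"tz": 0,"ax": 0,"ay": 0,"az": 0}

```text
t: 6.35
ee_pos: [0.5311, -0.0596, 0.0316]
orientation: [0.528, -0.528, -0.471, 0.471]
ft_force: [1.1, 0.5, 0.9]
finger_gap: -0.001
```

```bash
python3 look.py l4
```

```text
[ 0.5311 -0.0596  0.0316] 6.35 [1.1  0.49 0.92] [-0.04 -0.01 -0.04]
[ 0.5311 -0.0597  0.0317] 6.45 [-0.48 -0.18  0.01] [ 0.07  0.01 -0.06]
```

View pics/l4.png

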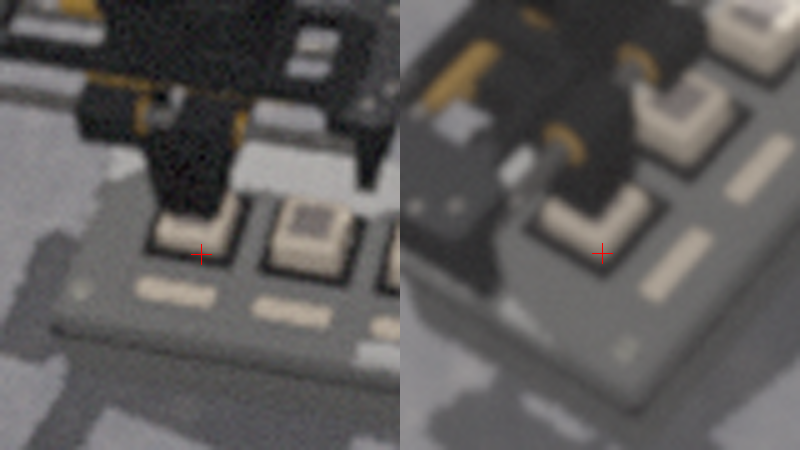

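>>> move_arm:
  targets:
    - {"tx": 0,"ty": 0.1,"tz": 0,"ax": 0,"ay": 0,"az": 0}
    - {"tx": 0,"ty": 0.1,"tz": 0,"ax": 0,"ay": 0,"az": 0}

```text
t: 6.65
ee_pos: [0.531, -0.0596, 0.0306]
orientation: [0.528, -0.528, -0.471, 0.471]
ft_force: [-0.0, -0.5, -0.3]
finger_gap: 0.004
```

>>> move_arm:
  targets:
    - {"tx": 0,"ty": 0.1,"tz": 0,"ax": 0,"ay": 0,"az": 0}
    - {"tx": 0,"ty": 0.1,"tz": 0,"ax": 0,"ay": 0,"az": 0}

```text
t: 6.85
ee_pos: [0.5309, -0.0596, 0.0294]
orientation: [0.528, -0.527, -0.471, 0.471]
ft_force: [0.1, 0.2, 0.3]
finger_gap: 0.002
```

>>> move_arm:
  targets:
    - {"tx": 0,"ty": 0.1,"tz": 0,"ax": 0,"ay": 0,"az": 0}
    - {"tx": 0,"ty": 0.1,"tz": 0,"ax": 0,"ay": 0,"az": 0}

```text
t: 7.05
ee_pos: [0.5308, -0.0596, 0.0282]
orientation: [0.528, -0.527, -0.471, 0.471]
ft_force: [-0.7, -0.3, -0.5]
finger_gap: 0.004
```

```bash
python3 look.py l5; python3 - <<'E'
from h import *
save('wrist','w5')
E
```

```text
[ 0.5308 -0.0596  0.0282] 7.05 [-0.66 -0.29 -0.53] [ 0.06 -0.02 -0.04]
[ 0.5309 -0.0596  0.0284] 7.15 [-0.32  0.23  0.14] [-0.02  0.05 -0.02]
```

View pics/l5.png

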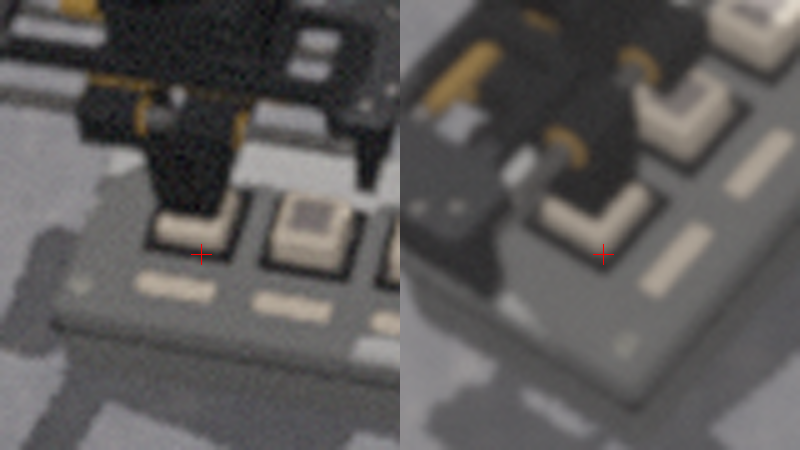

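View pics/w5.png

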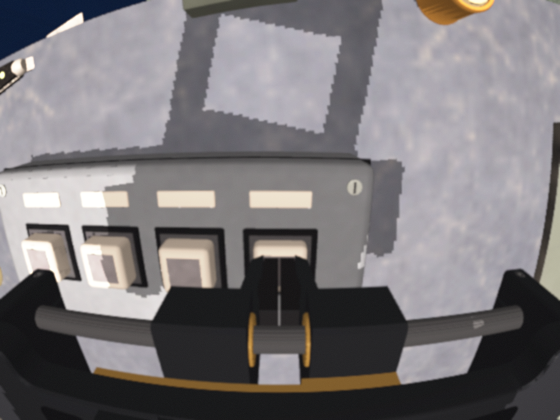

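>>> move_arm:
  targets:
    - {"tx": 0,"ty": 0.1,"tz": 0,"ax": 0,"ay": 0,"az": 0}
    - {"tx": 0,"ty": 0.1,"tz": 0,"ax": 0,"ay": 0,"az": 0}

```text
t: 7.4
ee_pos: [0.5308, -0.0596, 0.0273]
orientation: [0.528, -0.527, -0.471, 0.471]
ft_force: [-0.2, -0.1, -1.0]
finger_gap: 0.01
```

>>> move_arm:
  targets:
    - {"tx": 0,"ty": 0.1,"tz": 0,"ax": 0,"ay": 0,"az": 0}
    - {"tx": 0,"ty": 0.1,"tz": 0,"ax": 0,"ay": 0,"az": 0}

```text
t: 7.6
ee_pos: [0.5307, -0.0596, 0.0261]
orientation: [0.528, -0.527, -0.471, 0.471]
ft_force: [-1.0, 0.5, -0.4]
finger_gap: 0.007
```

>>> move_arm:
  targets:
    - {"tx": 0,"ty": 0.1,"tz": 0,"ax": 0,"ay": 0,"az": 0}
    - {"tx": 0,"ty": 0.1,"tz": 0,"ax": 0,"ay": 0,"az": 0}

```text
t: 7.8
ee_pos: [0.5309, -0.0596, 0.0252]
orientation: [0.528, -0.527, -0.471, 0.471]
ft_force: [0.4, 0.6, 1.3]
finger_gap: 0.001
```

```bash
cat > rd.py <<'E'
from h import *
a=[]
for i in range(4):
    grab_frame('side'); s=observe(); a.append(np.r_[s['ft_force'],s['ee_pos']])
a=np.array(a);print(a[:,2].round(2),a.mean(0).round(4),s['t'])
E
python3 rd.py; python3 look.py l6
```

```text
[1.3  1.28 1.69 1.03] [-0.2069  0.1722  1.3268  0.5309 -0.0596  0.0252] 8.0
[ 0.5309 -0.0596  0.0252] 8.0 [0.05 0.29 1.03] [ 0.04 -0.01  0.01]
[ 0.5308 -0.0596  0.0252] 8.1 [-0.32 -0.19  1.53] [-0.01 -0.05 -0.03]
```

View pics/l6.png

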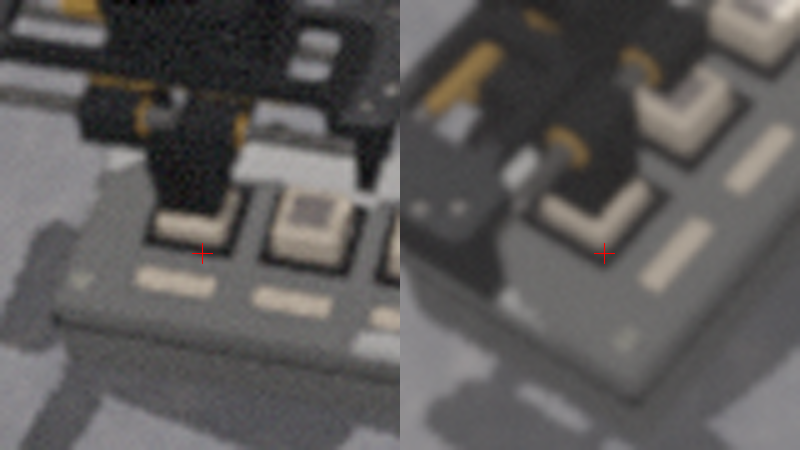

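>>> move_arm:
  targets:
    - {"tx": 0,"ty": 0.05,"tz": 0,"ax": 0,"ay": 0,"az": 0}
    - {"tx": 0,"ty": 0.05,"tz": 0,"ax": 0,"ay": 0,"az": 0}

```text
t: 8.3
ee_pos: [0.5309, -0.0596, 0.0249]
orientation: [0.528, -0.527, -0.471, 0.471]
ft_force: [-0.7, 0.0, 3.6]
finger_gap: 0.007
```

Force rises steeply, to 3.6 N in 0.3 mm, so key 1 is stiff and therefore latched. I'll lift off and go to key 2, where contact should be about 6 mm higher (ee z about 0.031).

>>> move_arm:
  targets:
    - {"tx": 0,"ty": -1.5,"tz": 0,"ax": 0,"ay": 0,"az": 0}
    - {"tx": 0,"ty": -3,"tz": 0,"ax": 0,"ay": 0,"az": 0}
    - {"tx": -2.5,"ty": -3,"tz": 0,"ax": 0,"ay": 0,"az": 0}
    - {"tx": -5.05,"ty": -3,"tz": 0,"ax": 0,"ay": 0,"az": 0}
    - {"tx": -5.05,"ty": -1.8,"tz": 0,"ax": 0,"ay": 0,"az": 0}
    - {"tx": -5.05,"ty": -1.0,"tz": 0,"ax": 0,"ay": 0,"az": 0}
    - {"tx": -5.05,"ty": -1.0,"tz": 0,"ax": 0,"ay": 0,"az": 0}
    - {"tx": -5.05,"ty": -1.0,"tz": 0,"ax": 0,"ay": 0,"az": 0}

```text
t: 9.1
ee_pos: [0.5246, -0.1087, 0.0341]
orientation: [0.528, -0.527, -0.471, 0.471]
ft_force: [-1.3, 0.5, 0.2]
finger_gap: 0.004
```

```bash
python3 rd.py; python3 look.py l7
```

```text
[ 0.61 -0.15  0.04  0.39] [ 0.0345  0.3175  0.2208  0.5253 -0.1091  0.0349] 9.3
[ 0.5255 -0.1094  0.0352] 9.3 [0.66 1.12 0.39] [0.05 0.01 0.07]
[ 0.5254 -0.1096  0.0352] 9.4 [ 0.18  0.56 -0.61] [-0.02  0.04 -0.03]
```

View pics/l7.png

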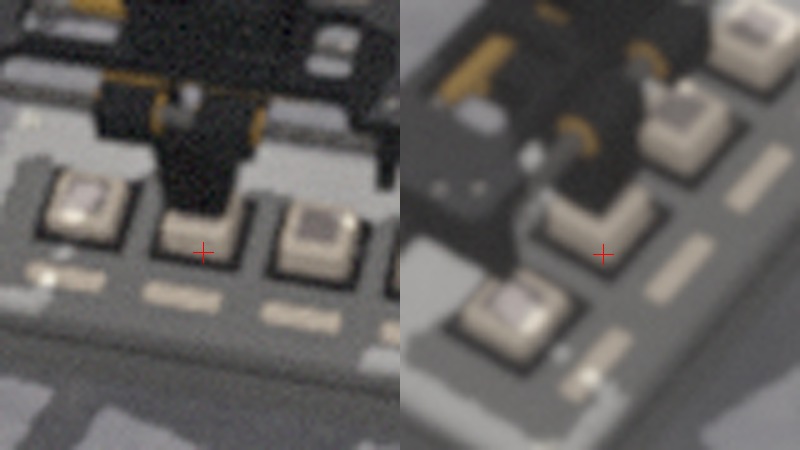

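Tip is over key 2 at side crop (205,210), about 4 mm above it with no force. Key 1 still looks low.

>>> move_arm:
  targets:
    - {"tx": 0,"ty": 0.2,"tz": 0,"ax": 0,"ay": 0,"az": 0}
    - {"tx": 0,"ty": 0.25,"tz": 0,"ax": 0,"ay": 0,"az": 0}
    - {"tx": 0,"ty": 0.25,"tz": 0,"ax": 0,"ay": 0,"az": 0}

```text
t: 9.7
ee_pos: [0.5253, -0.1095, 0.0326]
orientation: [0.528, -0.527, -0.471, 0.471]
ft_force: [-0.4, -0.2, 0.7]
finger_gap: 0.004
```

>>> move_arm:
  targets:
    - {"tx": 0,"ty": 0.1,"tz": 0,"ax": 0,"ay": 0,"az": 0}
    - {"tx": 0,"ty": 0.1,"tz": 0,"ax": 0,"ay": 0,"az": 0}

```text
t: 9.9
ee_pos: [0.5252, -0.1095, 0.0314]
orientation: [0.528, -0.527, -0.471, 0.471]
ft_force: [0.8, 0.4, -0.0]
finger_gap: 0.005
```

```bash
python3 rd.py
```

```text
[ 0.55  0.28 -0.43 -0.29] [-0.0568  0.441   0.0262  0.5253 -0.1096  0.0316] 10.1
```

>>> move_arm:
  targets:
    - {"tx": 0,"ty": 0.08,"tz": 0,"ax": 0,"ay": 0,"az": 0}
    - {"tx": 0,"ty": 0.08,"tz": 0,"ax": 0,"ay": 0,"az": 0}

```text
t: 10.3
ee_pos: [0.5253, -0.1095, 0.0307]
orientation: [0.528, -0.527, -0.471, 0.471]
ft_force: [0.3, 1.2, -0.4]
finger_gap: 0.004
```

```bash
python3 rd.py
```

```text
[-0.13 -0.53  0.06 -0.13] [-0.205  -0.4458 -0.1824  0.5253 -0.1096  0.0308] 10.5
```

>>> move_arm:
  targets:
    - {"tx": 0,"ty": 0.08,"tz": 0,"ax": 0,"ay": 0,"az": 0}
    - {"tx": 0,"ty": 0.08,"tz": 0,"ax": 0,"ay": 0,"az": 0}

```text
t: 10.7
ee_pos: [0.5254, -0.1096, 0.0301]
orientation: [-0.528, 0.528, 0.471, -0.471]
ft_force: [0.3, 0.1, 0.7]
finger_gap: 0.007
```

```bash
python3 rd.py
```

```text
[0.65 1.12 0.66 1.25] [ 0.2348  0.3624  0.9194  0.5254 -0.1096  0.0301] 10.9
```

>>> move_arm:
  targets:
    - {"tx": 0,"ty": 0.06,"tz": 0,"ax": 0,"ay": 0,"az": 0}
    - {"tx": 0,"ty": 0.06,"tz": 0,"ax": 0,"ay": 0,"az": 0}

```text
t: 11.1
ee_pos: [0.5255, -0.1096, 0.0295]
orientation: [-0.527, 0.528, 0.471, -0.471]
ft_force: [-1.2, -0.2, 1.2]
finger_gap: 0.012
```

```bash
python3 rd.py
```

```text
[2.55 1.65 1.93 3.01] [-0.37   -0.1189  2.2821  0.5254 -0.1096  0.0295] 11.3
```

>>> move_arm:
  targets:
    - {"tx": 0,"ty": -1.0,"tz": 0,"ax": 0,"ay": 0,"az": 0}
    - {"tx": 0,"ty": -2.5,"tz": 0,"ax": 0,"ay": 0,"az": 0}
    - {"tx": -2.5,"ty": -2.5,"tz": 0,"ax": 0,"ay": 0,"az": 0}
    - {"tx": -5.05,"ty": -2.5,"tz": 0,"ax": 0,"ay": 0,"az": 0}
    - {"tx": -5.05,"ty": -1.2,"tz": 0,"ax": 0,"ay": 0,"az": 0}
    - {"tx": -5.05,"ty": -0.6,"tz": 0,"ax": 0,"ay": 0,"az": 0}
    - {"tx": -5.05,"ty": -0.5,"tz": 0,"ax": 0,"ay": 0,"az": 0}
    - {"tx": -5.05,"ty": -0.5,"tz": 0,"ax": 0,"ay": 0,"az": 0}

```text
t: 12.1
ee_pos: [0.5192, -0.1586, 0.0339]
orientation: [0.528, -0.527, -0.471, 0.471]
ft_force: [0.5, -0.5, 0.5]
finger_gap: 0.008
```

```bash
python3 rd.py; python3 look.py l8
```

```text
[0.16 0.02 0.29 0.41] [ 0.105  -0.1984  0.2216  0.5198 -0.1591  0.0345] 12.3
[ 0.52   -0.1594  0.0348] 12.3 [0.4  0.04 0.41] [ 0.02 -0.01  0.02]
[ 0.52   -0.1596  0.0348] 12.4 [ 0.82  0.36 -0.11] [ 0.06 -0.03 -0.  ]
```

View pics/l8.png

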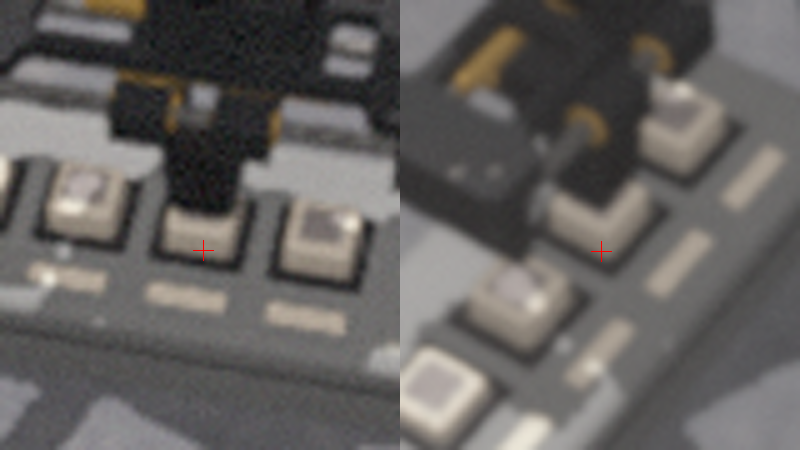

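Key 2 is up again, and the tip is centred over key 3. Going down 4.0 mm to about 0.0308, then in fine steps.

>>> move_arm:
  targets:
    - {"tx": 0,"ty": 0.25,"tz": 0,"ax": 0,"ay": 0,"az": 0}
    - {"tx": 0,"ty": 0.4,"tz": 0,"ax": 0,"ay": 0,"az": 0}
    - {"tx": 0,"ty": 0.4,"tz": 0,"ax": 0,"ay": 0,"az": 0}

```text
t: 12.7
ee_pos: [0.5199, -0.1595, 0.0306]
orientation: [-0.527, 0.527, 0.471, -0.471]
ft_force: [-0.0, 0.3, 1.1]
finger_gap: 0.005
```

```bash
python3 rd.py
```

```text
[-0.76 -1.16 -0.26  0.51] [ 0.2135  0.1095 -0.4163  0.5199 -0.1596  0.0307] 12.9
```

>>> move_arm:
  targets:
    - {"tx": 0,"ty": 0.08,"tz": 0,"ax": 0,"ay": 0,"az": 0}
    - {"tx": 0,"ty": 0.08,"tz": 0,"ax": 0,"ay": 0,"az": 0}

```text
t: 13.1
ee_pos: [0.52, -0.1597, 0.03]
orientation: [-0.527, 0.528, 0.471, -0.471]
ft_force: [0.8, 0.0, 0.7]
finger_gap: 0.006
```

```bash
python3 rd.py
```

```text
[1.07 1.16 1.22 0.81] [ 0.3156  0.2028  1.0652  0.52   -0.1597  0.03  ] 13.3
```

>>> move_arm:
  targets:
    - {"tx": 0,"ty": 0.06,"tz": 0,"ax": 0,"ay": 0,"az": 0}
    - {"tx": 0,"ty": 0.06,"tz": 0,"ax": 0,"ay": 0,"az": 0}

```text
t: 13.5
ee_pos: [0.52, -0.1596, 0.0295]
orientation: [-0.527, 0.528, 0.471, -0.471]
ft_force: [-0.3, 0.2, 1.7]
finger_gap: 0.006
```

```bash
python3 rd.py
```

```text
[1.48 1.06 1.94 1.7 ] [-0.491   0.0322  1.5456  0.52   -0.1597  0.0295] 13.7
```

>>> move_arm:
  targets:
    - {"tx": 0,"ty": -1.0,"tz": 0,"ax": 0,"ay": 0,"az": 0}
    - {"tx": 0,"ty": -2.5,"tz": 0,"ax": 0,"ay": 0,"az": 0}
    - {"tx": -2.5,"ty": -2.5,"tz": 0,"ax": 0,"ay": 0,"az": 0}
    - {"tx": -5.05,"ty": -2.5,"tz": 0,"ax": 0,"ay": 0,"az": 0}
    - {"tx": -5.05,"ty": -1.2,"tz": 0,"ax": 0,"ay": 0,"az": 0}
    - {"tx": -5.05,"ty": -0.6,"tz": 0,"ax": 0,"ay": 0,"az": 0}
    - {"tx": -5.05,"ty": -0.5,"tz": 0,"ax": 0,"ay": 0,"az": 0}
    - {"tx": -5.05,"ty": -0.5,"tz": 0,"ax": 0,"ay": 0,"az": 0}

```text
t: 14.5
ee_pos: [0.514, -0.2086, 0.034]
orientation: [0.528, -0.527, -0.471, 0.471]
ft_force: [0.9, 0.4, -1.1]
finger_gap: 0.005
```

```bash
python3 rd.py; python3 look.py l9
```

```text
[ 0.28 -0.35  0.91  1.16] [-0.5646 -0.1492  0.5018  0.5145 -0.2092  0.0346] 14.7
[ 0.5146 -0.2095  0.0348] 14.7 [-0.4  -0.19  1.16] [ 0.02 -0.   -0.03]
[ 0.5146 -0.2097  0.0348] 14.8 [-0.44 -0.55  1.16] [0.05 0.   0.04]
```

View pics/l9.png

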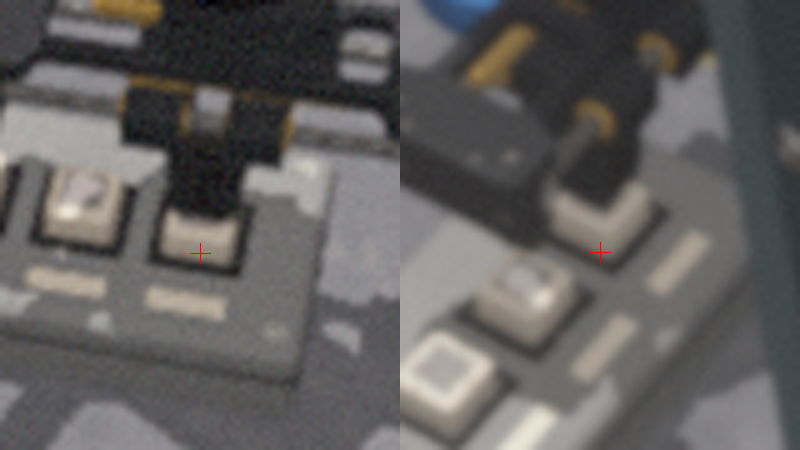

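Tip is centred over key 4 at side crop (205,210), and key 3 is up. I'll tap it the same way.

>>> move_arm:
  targets:
    - {"tx": 0,"ty": 0.25,"tz": 0,"ax": 0,"ay": 0,"az": 0}
    - {"tx": 0,"ty": 0.4,"tz": 0,"ax": 0,"ay": 0,"az": 0}
    - {"tx": 0,"ty": 0.4,"tz": 0,"ax": 0,"ay": 0,"az": 0}

```text
t: 15.1
ee_pos: [0.5145, -0.2096, 0.0305]
orientation: [-0.527, 0.528, 0.471, -0.471]
ft_force: [0.7, -0.7, 1.1]
finger_gap: 0.004
```

```bash
python3 rd.py
```

```text
[ 0.43  0.38  0.27 -0.  ] [-0.024   0.2959  0.2706  0.5145 -0.2096  0.0307] 15.3
```

>>> move_arm:
  targets:
    - {"tx": 0,"ty": 0.08,"tz": 0,"ax": 0,"ay": 0,"az": 0}
    - {"tx": 0,"ty": 0.08,"tz": 0,"ax": 0,"ay": 0,"az": 0}

```text
t: 15.5
ee_pos: [0.5145, -0.2097, 0.03]
orientation: [-0.527, 0.528, 0.471, -0.471]
ft_force: [-0.5, 0.3, 1.2]
finger_gap: 0.006
```

```bash
python3 rd.py
```

```text
[1.43 2.16 1.44 0.87] [-0.4584  0.9322  1.4722  0.5145 -0.2097  0.03  ] 15.7
```

>>> move_arm:
  targets:
    - {"tx": 0,"ty": 0.04,"tz": 0,"ax": 0,"ay": 0,"az": 0}
    - {"tx": 0,"ty": 0.04,"tz": 0,"ax": 0,"ay": 0,"az": 0}

```text
t: 15.9
ee_pos: [0.5146, -0.2097, 0.0296]
orientation: [-0.527, 0.528, 0.471, -0.471]
ft_force: [-0.4, 0.8, 2.1]
finger_gap: 0.009
```

```bash
python3 rd.py
```

```text
[2.19 1.8  2.36 1.53] [-0.4223  0.5588  1.9678  0.5145 -0.2097  0.0296] 16.1
```

Keys 2–4 all touched at ee z about 0.030, and key 1 at 0.0252 and stiff, so key 1 is the locked one. Lifting and going back to key 1.

>>> move_arm:
  targets:
    - {"tx": 0,"ty": -1.0,"tz": 0,"ax": 0,"ay": 0,"az": 0}
    - {"tx": 0,"ty": -3,"tz": 0,"ax": 0,"ay": 0,"az": 0}
    - {"tx": 4,"ty": -3,"tz": 0,"ax": 0,"ay": 0,"az": 0}
    - {"tx": 8,"ty": -3,"tz": 0,"ax": 0,"ay": 0,"az": 0}
    - {"tx": 12,"ty": -3,"tz": 0,"ax": 0,"ay": 0,"az": 0}
    - {"tx": 15.1,"ty": -3,"tz": 0,"ax": 0,"ay": 0,"az": 0}
    - {"tx": 15.1,"ty": -3,"tz": 0,"ax": 0,"ay": 0,"az": 0}
    - {"tx": 15.1,"ty": -1.2,"tz": 0,"ax": 0,"ay": 0,"az": 0}
    - {"tx": 15.1,"ty": -0.5,"tz": 0,"ax": 0,"ay": 0,"az": 0}
    - {"tx": 15.1,"ty": -0.2,"tz": 0,"ax": 0,"ay": 0,"az": 0}
    - {"tx": 15.1,"ty": -0.2,"tz": 0,"ax": 0,"ay": 0,"az": 0}

```text
t: 17.2
ee_pos: [0.5311, -0.0602, 0.0313]
orientation: [-0.527, 0.528, 0.471, -0.471]
ft_force: [0.4, 0.1, 0.8]
finger_gap: 0.006
```

```bash
python3 rd.py; python3 look.py l10
```

```text
[-0.12  0.7  -0.05 -0.53] [ 9.230e-02 -4.642e-01 -2.000e-04  5.318e-01 -6.020e-02  3.200e-02] 17.4
[ 0.5319 -0.0601  0.0321] 17.4 [-0.2   0.32 -0.53] [ 0.12 -0.01 -0.04]
[ 0.5318 -0.0599  0.032 ] 17.5 [-0.34 -0.58 -0.47] [ 0.03  0.01 -0.01]
```

View pics/l10.png

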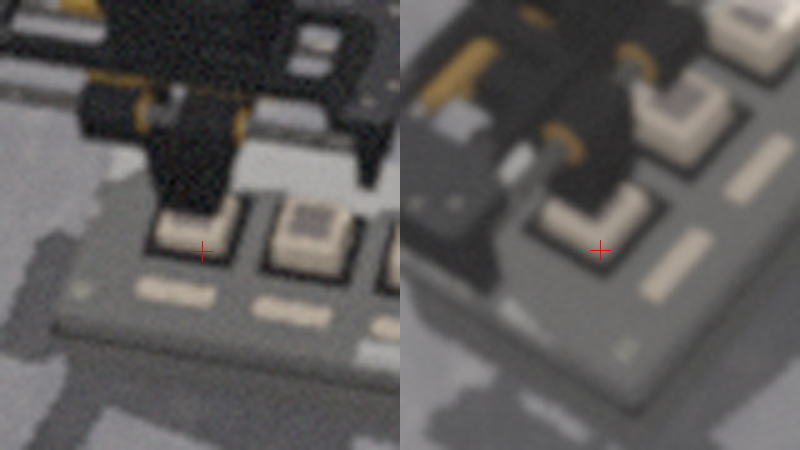

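>>> move_arm:
  targets:
    - {"tx": 0,"ty": 0.4,"tz": 0,"ax": 0,"ay": 0,"az": 0}
    - {"tx": 0,"ty": 0.7,"tz": 0,"ax": 0,"ay": 0,"az": 0}
    - {"tx": 0,"ty": 0.75,"tz": 0,"ax": 0,"ay": 0,"az": 0}
    - {"tx": 0,"ty": 0.75,"tz": 0,"ax": 0,"ay": 0,"az": 0}

```text
t: 17.9
ee_pos: [0.532, -0.06, 0.0248]
orientation: [-0.527, 0.528, 0.471, -0.471]
ft_force: [-1.5, 0.1, 4.7]
finger_gap: 0.006
```

>>> move_arm:
  targets:
    - {"tx": 0,"ty": 0.1,"tz": 0,"ax": 0,"ay": 0,"az": 0}
    - {"tx": 0,"ty": 0.1,"tz": 0,"ax": 0,"ay": 0,"az": 0}

```text
t: 18.1
ee_pos: [0.532, -0.06, 0.0241]
orientation: [-0.527, 0.528, 0.471, -0.471]
ft_force: [-2.1, -0.9, 5.9]
finger_gap: 0.005
```

>>> move_arm:
  targets:
    - {"tx": 0,"ty": 0.1,"tz": 0,"ax": 0,"ay": 0,"az": 0}
    - {"tx": 0,"ty": 0.1,"tz": 0,"ax": 0,"ay": 0,"az": 0}

```text
t: 18.3
ee_pos: [0.532, -0.06, 0.0235]
orientation: [-0.527, 0.528, 0.471, -0.471]
ft_force: [-2.0, 1.2, 7.0]
finger_gap: 0.003
```

>>> move_arm:
  targets:
    - {"tx": 0,"ty": 0.1,"tz": 0,"ax": 0,"ay": 0,"az": 0}
    - {"tx": 0,"ty": 0.1,"tz": 0,"ax": 0,"ay": 0,"az": 0}

```text
t: 18.5
ee_pos: [0.532, -0.06, 0.0229]
orientation: [-0.527, 0.528, 0.471, -0.471]
ft_force: [-2.2, 0.9, 6.7]
finger_gap: 0.003
```

>>> move_arm:
  targets:
    - {"tx": 0,"ty": 0.1,"tz": 0,"ax": 0,"ay": 0,"az": 0}
    - {"tx": 0,"ty": 0.1,"tz": 0,"ax": 0,"ay": 0,"az": 0}

```text
t: 18.7
ee_pos: [0.532, -0.06, 0.0223]
orientation: [-0.527, 0.528, 0.471, -0.471]
ft_force: [-2.0, 0.6, 7.4]
finger_gap: 0.006
```

>>> move_arm:
  targets:
    - {"tx": 0,"ty": 0.15,"tz": 0,"ax": 0,"ay": 0,"az": 0}
    - {"tx": 0,"ty": 0.15,"tz": 0,"ax": 0,"ay": 0,"az": 0}

```text
t: 18.9
ee_pos: [0.532, -0.06, 0.0216]
orientation: [-0.527, 0.528, 0.471, -0.471]
ft_force: [-3.7, 0.7, 9.9]
finger_gap: 0.008
```

>>> move_arm:
  targets:
    - {"tx": 0,"ty": 0.1,"tz": 0,"ax": 0,"ay": 0,"az": 0}
    - {"tx": 0,"ty": 0.1,"tz": 0,"ax": 0,"ay": 0,"az": 0}

```text
t: 19.1
ee_pos: [0.532, -0.0601, 0.0216]
orientation: [-0.527, 0.528, 0.471, -0.471]
ft_force: [-4.2, 2.0, 11.0]
finger_gap: 0.006
```

>>> move_arm:
  targets:
    - {"tx": 0,"ty": 0.2,"tz": 0,"ax": 0,"ay": 0,"az": 0}
    - {"tx": 0,"ty": 0.2,"tz": 0,"ax": 0,"ay": 0,"az": 0}
    - {"tx": 0,"ty": 0.2,"tz": 0,"ax": 0,"ay": 0,"az": 0}

```text
t: 19.4
ee_pos: [0.5321, -0.0601, 0.0214]
orientation: [-0.526, 0.528, 0.471, -0.472]
ft_force: [-7.9, 1.2, 19.2]
finger_gap: 0.0
```

Bottomed: z stays at 0.0214 while the force rises to 19 N. Lifting off straight up.

>>> move_arm:
  targets:
    - {"tx": 0,"ty": -0.8,"tz": 0,"ax": 0,"ay": 0,"az": 0}
    - {"tx": 0,"ty": -2,"tz": 0,"ax": 0,"ay": 0,"az": 0}
    - {"tx": 0,"ty": -5,"tz": 0,"ax": 0,"ay": 0,"az": 0}
    - {"tx": 0,"ty": -9,"tz": 0,"ax": 0,"ay": 0,"az": 0}
    - {"tx": 0,"ty": -12,"tz": 0,"ax": 0,"ay": 0,"az": 0}
    - {"tx": 0,"ty": -12,"tz": 0,"ax": 0,"ay": 0,"az": 0}
    - {"tx": 0,"ty": -12,"tz": 0,"ax": 0,"ay": 0,"az": 0}

```text
t: 20.1
ee_pos: [0.5323, -0.0599, 0.1419]
orientation: [-0.526, 0.528, 0.471, -0.472]
ft_force: [-0.4, -0.1, -0.1]
finger_gap: 0.002
```

```bash
python3 rd.py; python3 - <<'E'
from h import *
a=grab_frame('side')['image'][140:250,180:330,::-1]; b=grab_frame('scene')['image'][170:300,170:320,::-1]
a=cv2.resize(a,(600,440),interpolation=cv2.INTER_CUBIC);cv2.imwrite('pics/fa.png',a)
b=cv2.resize(b,(675,585),interpolation=cv2.INTER_CUBIC);cv2.imwrite('pics/fb.png',b)
for c in ['side','scene']: save(c,'final_'+c)
save('wrist','fw')
E
```

```text
[-1.12 -0.3   0.3  -0.34] [ 0.1292  0.4171 -0.366   0.531  -0.0595  0.14  ] 20.3
```

View pics/fa.png

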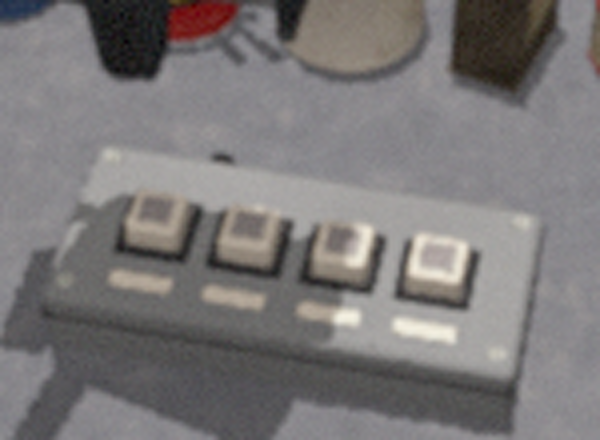

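View pics/fb.png

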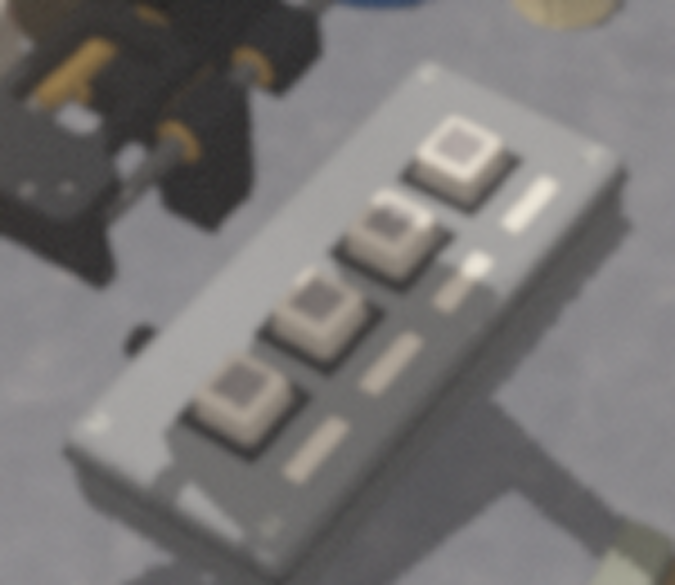

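View pics/final_side.png

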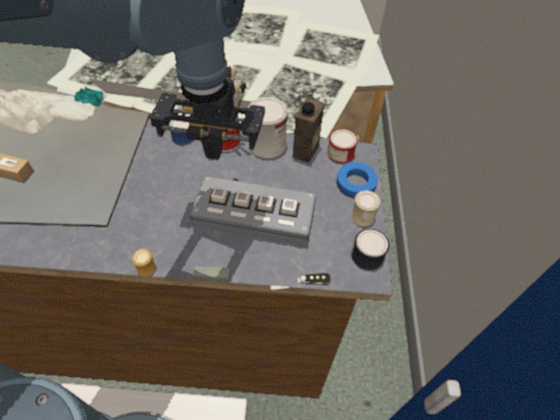

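```bash
python3 - <<'E'
from h import *
F={c:grab_frame(c) for c in ['side','scene']}
for a,b in zip([(156,209),(246,221),(341,238),(437,257)],[(241,381),(320,299),(388,224),(461,146)]):
    print(tri(F,[('side',(np.array(a)+.5)/4-.5+[180,140]),('scene',(np.array(b)+.5)/4.5-.5+[170,170])]))
E
```

```text
(array([ 0.5309, -0.061 ,  0.0691]), array([ 0.2, -0.4,  0.2,  0.3]))
(array([ 0.5233, -0.1089,  0.0719]), array([-0. ,  0.1, -0. , -0.1]))
(array([ 0.52  , -0.1586,  0.0673]), array([-0. ,  0.1, -0. , -0.1]))
(array([ 0.5121, -0.209 ,  0.0682]), array([ 0.1, -0.3,  0.2,  0.2]))
```

Key 1 now measures 0.069 m, against 0.061 before, and is level with the other three. The tins and the block are unmoved. Handing in.

```bash
python3 -c "
from station import *
print(job_done())"
```

```text
the job is handed in; nothing more can be done
None
```

I tapped the four keys from left to right, found that the first (leftmost) was the locked one, pressed it to the bottom and lifted off. All four keys are now up, and I handed the job in at about 20.7 s of the 48 s allowed.

- **Taps:** The taps peaked at about 1.5 to 4 N. Keys 2, 3 and 4 touched at a reported TCP height of 0.030 m. Key 1 touched at 0.025 m and was stiff.
- **Press:** Key 1 went down about 3.4 mm and stopped. I held it there up to 19 N, then lifted straight up.
- **Last checks:** The camera pictures put key 1's top at about 0.069 m, up from 0.061 m. The others measured 0.072, 0.067 and 0.068 m, which is level within the error of picking points by hand. The wrist force was back to zero. By eye, the tins and the polishing stick had not moved.
- **Disagreement:** The fingertips seen in the pictures, and the contact heights, were about 30 to 36 mm above the reported TCP. I set the heights by touch and force instead and did not find the cause.
- **Key 2:** Its tap reached an average of about 2.3 N, so the key probably gave by about 1 mm. It came back up.

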